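# Set the sewing-machine cam to its high spot

### The job

Two checking stands are on the cutting table, each with a bare metal wheel on an upright axle and a small fixed pointer at its rim. One wheel is plain and round; the other is a cam with one nose sticking out of its rim. Turn the cam wheel slowly until its high spot, the tip of the nose, stands right at its pointer, leave it resting there and let go; leave the plain round wheel as it is.

Things in the scene. Friction and masses are not known exactly. Their poses are not given: they have to be found in the camera images.
- cam_wheel: Level cam, base radius 55, nose reaching 82 mm. Origin on its upright axle, 35 mm above table; x axis points to the nose, z up. Top 49, axle end 56 mm above table. Crank knob opposite the nose: upright black cylinder, diameter 24, axis at x -48, y 0, from 54 to 99 mm above table; spins freely on its pin, so a hand need not turn with it. Turns both ways, about 2.5 N at the knob; stays where left.
- high_spot (a point): The high spot: the tip of the cam's nose, on its outer edge, 82 mm from the axle, 46 mm above the table. It moves with the wheel.
- pointer_tip (a point): Tip of the bright steel pointer fixed to the cam's stand (dark plate 200 x 130 x 12 mm), 86 mm from the axle, 46 mm above the table, aimed at the axle. The nose passes it with a gap of 4 mm; the rest of the rim is 31 mm from it. The pointer's grey post is behind it, 101 to 123 mm from the axle, 34 mm wide, top 58 mm above the table.
- plain_knob (a point): Middle of the crank knob (24 mm diameter, 45 mm tall, 76 mm above the table) of the other stand, whose wheel is a plain round disc of 66 mm radius. The knob is 48 mm from its axle. This wheel must stay as it is.
There are look-alikes about, which are no part of the job. What is shaped like the part that bears cam_wheel but purple is not meant.

How it is judged (in metres and radians):
At the end, for the whole second after the job is handed in: The tip of the cam's nose is within 18 mm of the pointer's tip, seen from above (about 12 degrees either way), and the cam wheel is at rest (horizontal distance between high_spot and pointer_tip below 0.018 m and angular speed of cam_wheel below 0.05 rad/s); the robot touches nothing.
It fails at once if the plain round wheel was turned (its knob moved more than 12 mm) (distance of plain_knob from where it was at the start of the episode above 0.012 m).
It fails at once if the cam wheel was spun fast (over 3 rad/s, about half a turn a second) once it had been moved from its start (distance of high_spot from where it was at the start of the episode above 0.03 m and angular speed of cam_wheel above 3 rad/s).
It also fails if it takes over 42 s, if anything falls off the work surface, if the arm or the gripper's body presses on something with over 40 N, if the wrist force passes 120 N, or if a joint passes its speed limit or range.

### The arm

A 6-joint arm with a two-finger parallel gripper is mounted at the origin on the work surface. World frame = base frame: x ahead of the robot, y to its left, z up, the work surface at z = 0. Lengths are in m, angles in degrees, forces in N, time in s.
With the tool pointing down it reaches from about 0.375 to 0.75 m from the base axis. Payload 9 kg.
Tool frame: the origin (TCP) lies where the fingers leave the gripper's body, on its centre line; the fingertips stand 73 mm ahead of it and the grasp point (between the pads) lies 54 mm ahead of it (robot.tip_reach is the distance from the TCP to the fingertips, in m); z points along the fingers, y is the line along which they close (so a half turn about z gives the same grasp; the last joint's range is limited). The gripper opens to 85 mm and grips with 20 to 120 N. Pads are 22 mm wide; open, the fingers measure 114 mm over their backs; the gripper's body (76 mm by 85 mm) begins 54 mm behind the grasp point. The pads swing forward as they close: fully open they stand 13 mm farther back than shut.
Start: joints at [-77.79, 5.964, 5.575, 89.605, 0, 77.527], TCP at [0.251, -0.545, 0.304] pointing down, gripper open.
Joint ranges: [-171.21, 171.21], [-48.23, 106.86], [-62.78, 66.21], [-105.2, 120.99], [-86.42, 89.51], [-180, 180]. Speed limits (degrees/s): [127.2, 127.2, 147.25, 180, 180, 180].

### API

Orientations are given as [roll, pitch, yaw] about the fixed x, y, z axes, in that order (R = Rz(yaw) Ry(pitch) Rx(roll)).
In Python, from plant import robot gives the robot as it stands. Calls block until the motion is done:
- robot.move_pose(position, orientation): joint-space move of the TCP to a pose.
- robot.line_to(position, vel=0.15, rotation=None, guard=None): straight line of the TCP; rotation=None keeps the orientation; vel is the mean speed in m/s. With guard (N) it stops when the force on the tool has changed by that much, and returns True; else False.
- robot.goto_joints(angles): joint-space move.
- robot.set_gripper(opening): finger opening in m; the grip force is fixed at half the most; returns when the fingers have stopped.
- robot.pause(seconds).
- robot.ik(position, orientation): joint angles nearest the present ones, or None.
- robot.observe(): the state.
- robot.grab_frame(name): name is "side" or "top" or "wrist"; returns the picture (400x640x3 uint8, blue, green, red); there is no depth.
- robot.get_calibration(name): a dict with "vertical_fov" (degrees; the focal length in pixels is half the picture's height over the tangent of half this angle, whatever the lens; pixels are square), "cx", "cy" (the principal point, pixels), "rvec" (rotation vector, rad) and "tvec" (3), from world to camera coordinates, as OpenCV has them. Camera axes: x right, y down, z forward; pixel columns grow to the right and rows downward; lengths in m; the calibration is good to about 2 mm. The wrist camera is an equidistant fisheye: a pixel r from the principal point sees the ray r / f radians off the axis. A picture is of the moment at which its call begins: read the wrist's pose just before it. get_calibration takes no time and is no camera call; for the wrist camera it gives the pose at the moment of the call.
A pose or a line that the arm cannot do raises robot.IKError and nothing moves.
- robot.job_done(): hands the job in; it is judged then, once.
The state is a dict: "time": time; "q": joint angles; "qvel": joint speeds; "joint_torque": joint torques, N m; "tool_pos": TCP position; "tcp_rot": TCP orientation; "ft_force": force on the tool from outside, world axes, zero at the start; "torque": the same for the moment, N m; "gripper_width": finger opening in m; "gripper_force": force on a finger pad.
Only numpy, scipy, OpenCV 4.12 (cv2) and the standard library are available. Lean on these libraries where they do the work, as an engineer would, in place of code of your own. Each camera call takes 0.05 s, during which the arm holds its last target. There are 200 camera calls.

## Working session

There is one attempt and no reset: what is moved stays moved. The work goes in short steps, each a Python script; the robot and the scene stay as the last script left them, time stands still between calls to the robot, and variables do not carry over. Pictures are saved under pics/ and viewed, at most 10 in all, crops included, and the job is handed in when it is done.

```bash
mkdir -p pics; python3 - <<'E'
from plant import robot
import cv2,numpy as np
for n in("top","side"):
    cv2.imwrite(f"pics/{n}0.png",robot.grab_frame(n)); print(n,robot.get_calibration(n))
o=robot.observe();print(o["time"],o["tcp_rot"])
E
```

```text
top {'vertical_fov': 52.76807886599737, 'cx': 321.779557403908, 'cy': 199.71459812378006, 'rvec': array([ 2.18590472, -2.19098032,  0.07660613]), 'tvec': array([0.20611184, 0.58396635, 1.18064857])}
side {'vertical_fov': 46.22370075620148, 'cx': 324.87377921816324, 'cy': 207.5726878606105, 'rvec': array([ 0.73929232, -2.66915489,  1.02731399]), 'tvec': array([0.60059673, 0.16026166, 1.28375654])}
0.1 [-1.79936808e+02 -1.65718755e-02  2.46816639e+01]
```

View pics/top0.png

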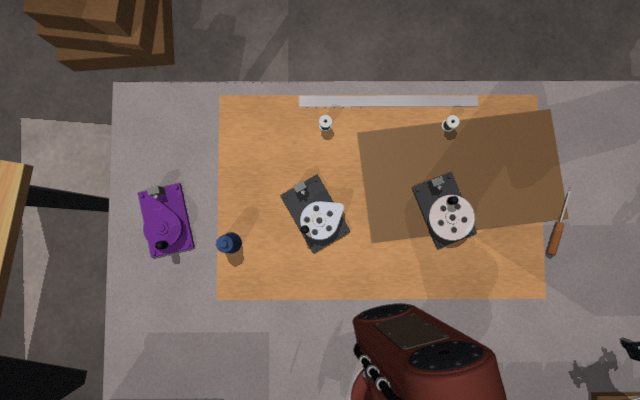

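View pics/side0.png

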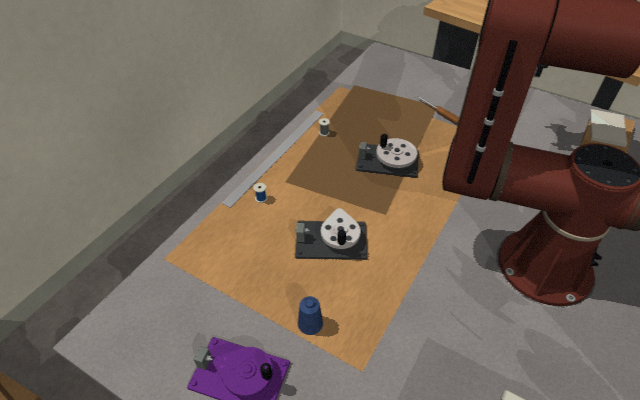

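The cam stand is the middle dark one. In the top view its axle is near (319,220), the nose near (343,207), the knob near (305,229) and the pointer post near (301,188). The plain wheel is the right-hand one, near (452,217). I'll enlarge the crop and cast rays.

```bash
cat > h.py <<'E'
import cv2,numpy as np
from plant import robot
def ray(c,px,z,h=400):
    f=h/2/np.tan(np.radians(c["vertical_fov"]/2)); R=cv2.Rodrigues(c["rvec"])[0]
    d=R.T@np.array([(px[0]-c["cx"])/f,(px[1]-c["cy"])/f,1]); o=-R.T@c["tvec"]
    return (o+d*(z-o[2])/d[2])
def rayfish(c,px,z):
    f=200/np.tan(np.radians(c["vertical_fov"]/2)); R=cv2.Rodrigues(c["rvec"])[0]
    v=np.array([px[0]-c["cx"],px[1]-c["cy"]]); r=np.hypot(*v); t=r/f
    d=R.T@np.append(v/r*np.sin(t),np.cos(t)); o=-R.T@c["tvec"]
    return o+d*(z-o[2])/d[2]
E
python3 - <<'E'
from h import *
c=robot.get_calibration("top"); 
for n,p,z in[("axle",(319,220),.056),("nose",(343,207),.049),("knob",(305,229),.099),("post",(301,188),.058),("plainaxle",(452,217),.05),("plainknob",(453,200),.099)]:
    print(n,ray(c,p,z).round(4))
im=cv2.imread("pics/top0.png")[165:260,270:365]
cv2.imwrite("pics/crop.png",cv2.resize(im,None,fx=6,fy=6,interpolation=cv2.INTER_CUBIC))
E
```

```text
axle [0.5235 0.213  0.056 ]
nose [0.5611 0.1434 0.049 ]
knob [0.498  0.2516 0.099 ]
post [0.6159 0.2647 0.058 ]
plainaxle [ 0.5314 -0.172   0.05  ]
plainknob [ 0.5775 -0.1599  0.099 ]
```

View pics/crop.png

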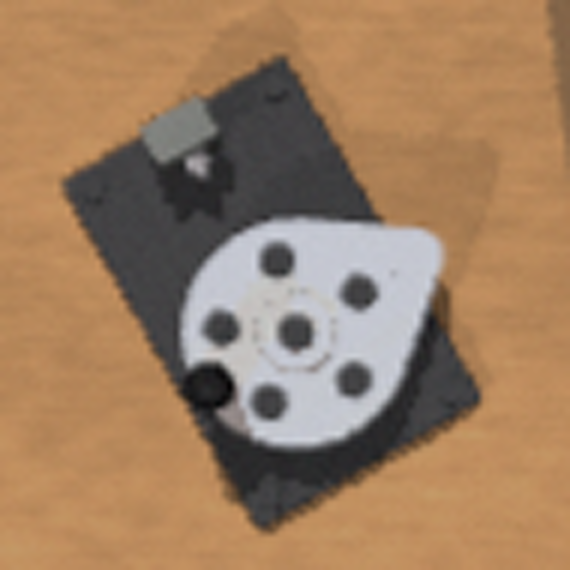

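The enlarged crop shows the axle at (319.3,220.5), nose (343,204.7), knob top (304.7,229), post top (300,187) and pointer tip (304.2,193.3). The distances agree: knob to axle about 47 mm, nose about 82 mm, post about 111 mm. The wheel needs about +87°. I'll cage the knob loosely, then turn.

```bash
cat > geo.py <<'E'
from h import *
c=robot.get_calibration("top")
A=ray(c,(319.3,220.5),.056)[:2]
d=lambda p,z: ray(c,p,z)[:2]-A
pol=lambda v:(np.hypot(*v).round(4),np.degrees(np.arctan2(v[1],v[0])).round(1))
K=pol(d((304.7,229),.099)); N=pol(d((343,204.7),.049)); P=pol(d((300,187),.058)); T=pol(d((304.2,193.3),.046))
def pose(a,z,r=.048):
    t=np.radians(a); return [A[0]+r*np.cos(t),A[1]+r*np.sin(t),z],[180,0,a-180]
E
python3 - <<'E'
from geo import *
print(A,"knob",K,"nose",N,"post",P,"tip",T)
a=K[1]
for x in(a,a+45,P[1]+180): print(robot.ik(*pose(x,.14)))
p,o=pose(a,.26)
robot.move_pose(p,o); robot.set_gripper(.06)
cv2.imwrite("pics/w1.png",robot.grab_frame("wrist"))
s=robot.observe();print(s["time"],s["tool_pos"],s["q"])
E
```

```text
[0.5220885  0.21213126] knob (np.float64(0.0469), np.float64(120.9)) nose (np.float64(0.0826), np.float64(-56.4)) post (np.float64(0.1115), np.float64(29.9)) tip (np.float64(0.0907), np.float64(28.9))
[  13.56273605    0.80178673  -16.89263805   72.30557522    0.
 -107.33726395]
[  10.92984041   -4.96770309  -22.53088602   72.43681707    0.
 -154.97015959]
[  6.84468304  -6.69310481 -24.14660259  72.54650222   0.
 156.94468304]
3.4667 [0.49748147 0.25323885 0.25997957] [ 1.35531437e+01 -1.59352553e+00 -6.72194893e+00  8.48725522e+01
  8.74611630e-04 -1.07336329e+02]
```

View pics/w1.png

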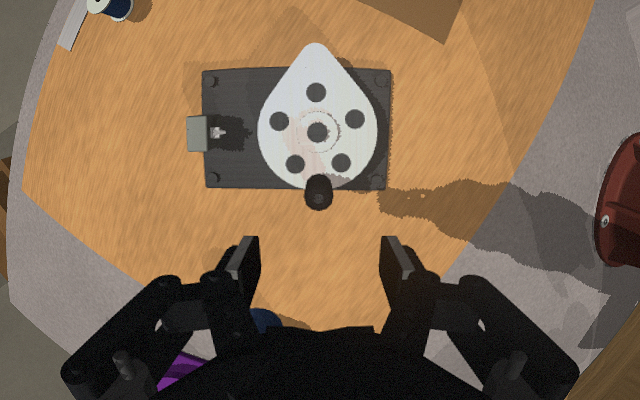

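The wrist view shows the knob top near (319,200), axle (317,132), nose tip (315,44) and pointer tip (224,132). The knob sits well centred between the fingers. On this yaw branch joint 6 would run out of range, so I'll switch by 180°, cross-check, then descend and turn.

```bash
sed -i 's/a-180\]/a]/' geo.py; python3 - <<'E'
from geo import *
w=robot.get_calibration("wrist")
A2=rayfish(w,(317,132),.056)[:2]
print("wrist axle",A2)
f=lambda p,z:pol(rayfish(w,p,z)[:2]-A2)
K2=f((318.5,200),.099);T2=f((224,132),.046);N2=f((315,44),.049)
print(K2,T2,N2)
E
python3 - <<'E'
from geo import *
a=121.5
p,o=pose(a,.2)
q=robot.ik(*pose(a,.2)); print(q)
q0=robot.observe()["q"]; 
t=np.array(q0); t[5]+=180; robot.goto_joints(t)
for x in(a,a+45,212): print(robot.ik(*pose(x,.14))[5])
robot.line_to(*[p],vel=.15,rotation=o)
print(robot.line_to(pose(a,.142)[0],vel=.06,guard=8))
robot.set_gripper(.028)
s=robot.observe();print(s["time"],s["tool_pos"],s["ft_force"],s["gripper_width"],s["gripper_force"])
E
```

```text
wrist axle [0.52373499 0.213792  ]
(np.float64(0.0494), np.float64(122.6)) (np.float64(0.0878), np.float64(30.2)) (np.float64(0.0802), np.float64(-57.8))
[ 13.5466504   -1.05157058 -12.4241222   78.62744838   0.
  72.0466504 ]
72.04665040417306
24.378456145859257
-25.33932825670406
False
8.1917 [0.49702862 0.25306078 0.14205586] [ 0.7078155   0.30085005 -0.59755781] 0.027930171532499742 0.0
```

```bash
sed -i 's/^def pose/A=np.array([.523,.213])\ndef pose/' geo.py; python3 - <<'E'
from geo import *
m=0
for a in np.linspace(122,212.4,11)[1:]:
    p,o=pose(a,.142); g=robot.line_to(p,vel=.03,rotation=o,guard=25)
    s=robot.observe(); m=max(m,np.linalg.norm(s["ft_force"]))
    if g: print("guard",a,s["ft_force"]);break
robot.pause(.3)
print(m,s["time"],s["ft_force"])
if not g:
    robot.set_gripper(.05); robot.line_to(pose(a,.25)[0],vel=.1)
    w=robot.get_calibration("wrist"); cv2.imwrite("pics/w2.png",robot.grab_frame("wrist")); cv2.imwrite("pics/side2.png",robot.grab_frame("side"))
    import pickle; pickle.dump(w,open("w2.pkl","wb"))
E
```

```text
1.608127398647097 12.1667 [-0.06228084 -0.03394183  0.33030438]
```

View pics/w2.png

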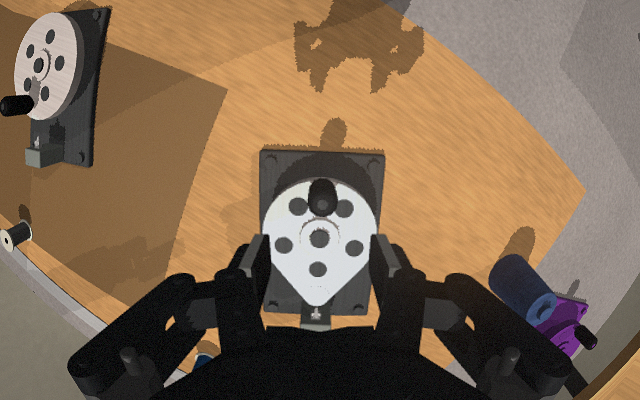

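The nose tip at (318,305) stands right at the pointer tip at (316,310), and the hand is clear above. Handing in.

```bash
python3 - <<'E'
from geo import *
import pickle
w=pickle.load(open("w2.pkl","rb"))
print(np.linalg.norm(rayfish(w,(318,305),.049)[:2]-rayfish(w,(316,310),.046)[:2]), robot.observe()["time"])
print(robot.job_done())
E
```

```text
0.009415905429189244 14.1417
the job is handed in; nothing more can be done
None
```

The cam's nose now rests at its pointer, about 9 mm apart in the last wrist picture (limit 18 mm); the hand let go and backed off, the plain wheel was never touched, and I handed the job in at about 14 s, though no verdict came back.

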